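Hold back the belt tensioner of the flask rotator

TASK

The flask rotator's belt drive is open for a new belt. Pull the push rod up out of its wooden holder and, with the rod's shaft against the forked end of the sprung tensioner arm (not with the fingers), push the arm back past its ratchet click to its stop or close to it. Finish while holding: keep gripping the rod and keep the arm pressed back there with it, do not let go, and leave the beaker, bottle and dish standing where they are.

Things in the scene. Friction and masses are not known exactly. Their poses are not given: they have to be found in the camera images.
- rod_handle (a point): Push rod, loose, 150 mm long, about 90 g, upright in the holder: round steel shaft 10 mm thick and 80 mm long below, round black handle 22 mm thick and 70 mm long above. This point is the handle's centre, on the axis, 115 mm above the shaft's lower end; z runs up the rod. In the holder the handle spans 90 to 160 mm above the table, the lower end is at 10 mm.
- rod_tip (a point): Lower end of the push rod's shaft, on the axis, 115 mm below rod_handle; z runs up the rod.
- holder: Fixed wooden block 60 x 60 mm, 66 mm high, with one upright round hole 13.5 mm wide and 56 mm deep in its middle, in which the rod stands (56 mm of the rod is inside). Origin: centre of the underside. It may stand on either side of the drive.
- pivot (a point): Pivot of the tensioner arm, fixed on the drive 80 mm to +x and 45 mm to -y of its centre, 53 mm above the table. Axes are the drive's: at rest the arm points along -x from here, and it is pushed back towards +y; z up. The base plate's edge is 50 mm from here in -y.
- push_face (a point): Centre of the flat push face at the arm's free end, 125 mm from the pivot along the arm's -x and 6 mm to its -y, moving with the arm. Axes are the arm's: the face looks to -y, push it along +y. It is 26 mm wide between two cheeks that stand 17 mm out from it (an open fork) and spans 37 to 69 mm above the table; in front of it is free space.
- tensioner (a joint): Angle of the tensioner arm (rad): 0 at rest, growing as it is pushed back (clockwise from above), stop at 0.5. A spring returns it: 2 N at the push face at rest, 4.5 N at the stop, about 2 to 4 N more just before the click. The tooth lifts the pawl from about 0.16 on and the pawl clicks in behind it at about 0.30; left alone, the arm then falls back to that angle.
- beaker: Bystander: glass beaker 72 mm across, 90 mm high, loose. Origin: centre of its underside. It stands on the other side of the drive from the holder.
- bottle: Bystander: amber glass bottle 60 mm across, 130 mm high, loose. Origin: centre of its underside.
- dish: Bystander: white ceramic dish 90 mm across, 35 mm high, loose. Origin: centre of its underside.
- drive: Belt drive, fixed: grey base plate 260 (x) x 190 (y) mm, top 30 mm above the table, carrying two aluminium pulleys (to 70 mm high, at the +y side), the steel tensioner arm and a sprung pawl in an aluminium guide (to 62 mm high, at the -x end). Nothing on it is higher than 76 mm. Origin: centre of the underside. The deck on the arm's -y side is free.
There are look-alikes about, which are no part of the job. Of the things that look like the part that bears rod_handle, the middle-sized one is meant.

How it is judged:
On the way, in this order (a step that is already met when the one before it is completed fails the run):
1. the rod is gripped and fully out of the holder (contact force between the fingers and rod above 1 N and height (world z) of rod_tip above 0.072 m), for 0.2 s.
2. the rod has pushed the arm past the click (contact force between the fingers and rod above 1 N and contact force between rod and tensioner above 1 N and value of joint tensioner above 0.32 rad), for 0.1 s.
At the end, for the whole second after the job is handed in: Rod gripped (over 1 N), handle centre over 90 mm up, pressing the arm with over 1 N and keeping it still beyond 0.40 of its 0.50 rad (the pawl would carry it at 0.30); fingers off the arm, rod clear of the holder; beaker, bottle and dish upright within 30 mm of their start (contact force between the fingers and rod above 1 N and contact force between rod and tensioner above 1 N and value of joint tensioner above 0.4 rad and contact force between the fingers and tensioner below 0.5 N and contact force between rod and holder below 0.2 N and height (world z) of rod_handle above 0.09 m and velocity of joint tensioner between -0.05 and 0.05 rad/s and distance of each of beaker, bottle, dish from where it was at the start of the episode below 0.03 m and angle between each of beaker, bottle, dish's own z axis and vertical below 0.2 rad); the arm keeps its last pose, push and grip.
It fails at once if the fingers push the tensioner arm (contact force between the fingers and tensioner above 1 N).
It fails at once if a bystander is knocked over or shoved away (distance of any of beaker, bottle, dish from where it was at the start of the episode above 0.03 m or angle between any of beaker, bottle, dish's own z axis and vertical above 0.35 rad).
It also fails if it takes over 48 s, if anything falls off the work surface, if the arm or the gripper's body presses on something with over 40 N, if the wrist force passes 120 N, or if a joint passes its speed limit or range.

ROBOT

A 7-joint arm with a two-finger parallel gripper is mounted at the origin on the work surface. World frame = base frame: x ahead of the robot, y to its left, z up, the work surface at z = 0. Lengths are in m, angles in rad, forces in N, time in s.
With the tool pointing down it reaches from about 0.4 to 0.875 m from the base axis. Payload 19.3 kg.
Tool frame: the origin (TCP) lies midway between the tips of the shut fingers; the grasp point (between the pads) lies 19 mm behind it; z points along the fingers, y is the direction in which the jaws open and shut (so a half turn about z gives the same grasp; the last joint's range is limited). The gripper opens to 85 mm and grips with 20 to 120 N. Pads are 22 mm wide; open, the fingers measure 114 mm over their backs; the gripper's body (76 mm by 85 mm) begins 54 mm behind the grasp point. The pads swing forward as they close: fully open they stand 13 mm farther back than shut.
Start: joints at [-1.339, 0.521, -0.036, 1.599, 0.021, 1.021, -0.113], TCP at [0.186, 0.597, 0.231] pointing down, gripper open.
Joint ranges: [-2.91, 2.91], [-0.3, 2.13], [-1.5, 1.42], [0.17, 2.43], [-1.26, 4.41], [0.16, 1.93], [-2.52, 2.52]. Speed limits (rad/s): [1.89, 1.89, 2.39, 2.39, 3.01, 3.01, 3.01].

INTERFACE

Orientations are given as a 3x3 rotation matrix whose columns are the frame's x, y, z axes.
In Python, from station import ctrl gives the robot as it stands.
- The arm moves only by the tool carry_out, never from a script. Its argument "commands" is a list that holds one entry, the list of rows, each a list of 5 numbers: the shift along the tool's x, y, z in mm, then the turn about the tool's z in units of 5 degrees (1.0 is 5 degrees), then the closure in counts, from 0 (fully open) to 255 (shut). In form: [[[tx, ty, tz, spin, grip], ...]]. A call has 1 to 20 rows; each row shifts and turns the commanded pose from where the row before left it, along the tool's axes as they then stand; what a row does not reach is not made up. A row lasts 1/8 s, in which the tool goes at most 62.5 mm and 10.7 degrees, less where a joint would pass 70% of its speed; a pose out of reach is approached as far as the arm can. A call is refused whole if a number of a shift passes 62.5 or a number of a turn 1, either way. A call with a gripper value outside its range is refused whole. The fingers move at their own pace and stop on an object; "grip_force" is the grip in N (left out, the last holds). Time passes only in rows, so rows that do not move let the fingers close. It gives the time, the measured TCP pose, the force and the opening at its end, in the units of the state.
- ctrl.read_state(): the state, without advancing time (a new reading comes with each control period).
- ctrl.grab_frame(name): name is "side" or "top"; returns a dict with "image" (384x512x3 uint8, red, green, blue), "depth" (384x512 float32, m along the optical axis (not along the pixel's ray), 0 where there is no reading), "fx", "fy", "cx", "cy" (pixels), "world_to_cam" (4x4, takes a point from world to camera coordinates). Camera axes: x right, y down, z forward; pixel columns grow to the right and rows downward; lengths in m; the calibration is good to about 2 mm. A picture is of the moment at which its call begins.
- ctrl.sign_off(): hands the job in, once; it reports no verdict.
The state is a dict: "time_s": time; "q": joint angles; "qvel": joint speeds; "tau": joint torques, N m; "tool_pos": TCP position; "tcp_rot": TCP orientation; "ft_force": force on the tool from outside, world axes, zero at the start; "wrist_torque": the same for the moment, N m; "width": finger opening in m.
Only numpy, scipy, OpenCV 4.12 (cv2) and the standard library are available. Lean on these libraries where they do the work, as an engineer would, in place of code of your own. Each camera call takes 0.05 s, during which the arm holds its last target. There are 200 camera calls.

## Working session

There is one attempt and no reset: what is moved stays moved. The work goes in short steps, Python scripts to look and compute and a tool call to move; the robot and the scene stay as the last step left them, time stands still between calls to the robot, and variables do not carry over. Pictures are saved under pics/ and viewed, about 8 in all and at most 12, crops included, and the job is handed in when it is done.

Besides the shell and the picture viewer there is one more tool, called after "Request:" as name([rows], argument=value, ...), one row to a line, values as JSON. carry_out: Moves the arm, as the interface text tells. Its arguments: {"type":"object","properties":{"commands":{"type":"array"},"grip_force":{"type":"number"}},"required":["commands"]}

```bash
mkdir -p pics
cat > h.py <<'E'
import numpy as np, cv2
from station import ctrl
def grab(n):
    f=ctrl.grab_frame(n); np.savez(f'{n}.npz',**f); return f
def load(n): return np.load(f'{n}.npz')
def p2w(f,u,v,d=None):
    d=f['depth'][v,u] if d is None else d
    c=np.array([(u-f['cx'])/f['fx']*d,(v-f['cy'])/f['fy']*d,d,1])
    return (np.linalg.inv(f['world_to_cam'])@c)[:3]
def cloud(f):
    v,u=np.mgrid[:384,:512]; d=f['depth']
    c=np.stack([(u-f['cx'])/f['fx']*d,(v-f['cy'])/f['fy']*d,d,np.ones_like(d)],-1)
    w=(c@np.linalg.inv(f['world_to_cam']).T)[...,:3]; w[d==0]=np.nan; return w
def w2p(f,p):
    c=f['world_to_cam']@np.r_[p,1]; return f['fx']*c[0]/c[2]+f['cx'],f['fy']*c[1]/c[2]+f['cy']
def save(f,name,crop=None,s=1):
    im=f['image'][...,::-1]
    if crop: u0,v0,u1,v1=crop; im=im[v0:v1,u0:u1]
    cv2.imwrite(f'pics/{name}.png',cv2.resize(im,None,fx=s,fy=s,interpolation=cv2.INTER_CUBIC))
E
python3 - <<'E'
from h import *
for n in('top','side'):
    f=grab(n); save(f,n+'0',s=1.5)
    print(n,np.linalg.inv(f['world_to_cam']).round(3).tolist(),f['fx'])
print(ctrl.read_state())
E
```

```text
top [[0.061, -0.972, 0.226, 0.34], [-0.998, -0.059, 0.018, -0.024], [-0.004, -0.227, -0.974, 1.158], [0.0, 0.0, 0.0, 1.0]] 475.9264047362411
side [[0.888, -0.296, 0.352, 0.215], [-0.459, -0.535, 0.709, -0.718], [-0.022, -0.792, -0.611, 0.71], [0.0, 0.0, 0.0, 1.0]] 364.4411662539789
{'time_s': 0.1, 'q': array([-1.33921049,  0.52197902, -0.03635458,  1.59992914,  0.02119706,
        1.02114757, -0.11282955]), 'qvel': array([-0.00022913, -0.00117673,  0.00056372,  0.00023443, -0.0004206 ,
       -0.00069919,  0.00157827]), 'tau': array([ 4.76844638e-03, -9.28472757e+01,  1.98471420e+00, -3.70531905e+01,
        1.82108913e-02,  5.42092297e-03,  6.73676027e-05]), 'tool_pos': array([0.18569125, 0.59645233, 0.23077549]), 'tcp_rot': array([[-9.54801600e-01,  2.97243733e-01, -2.61822242e-04],
       [ 2.97243842e-01,  9.54801029e-01, -1.04601197e-03],
       [-6.09323565e-05, -1.07655895e-03, -9.99999419e-01]]), 'ft_force': array([0.67877674, 0.15414392, 0.05204157]), 'wrist_torque': array([0.04491111, 0.02311547, 0.02032136]), 'width': 0.08551405220698256}
```

View pics/top0.png

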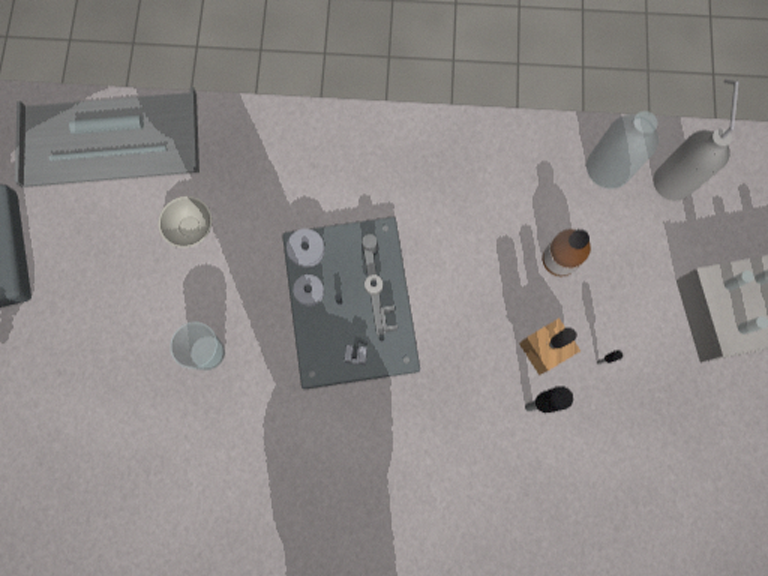

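View pics/side0.png

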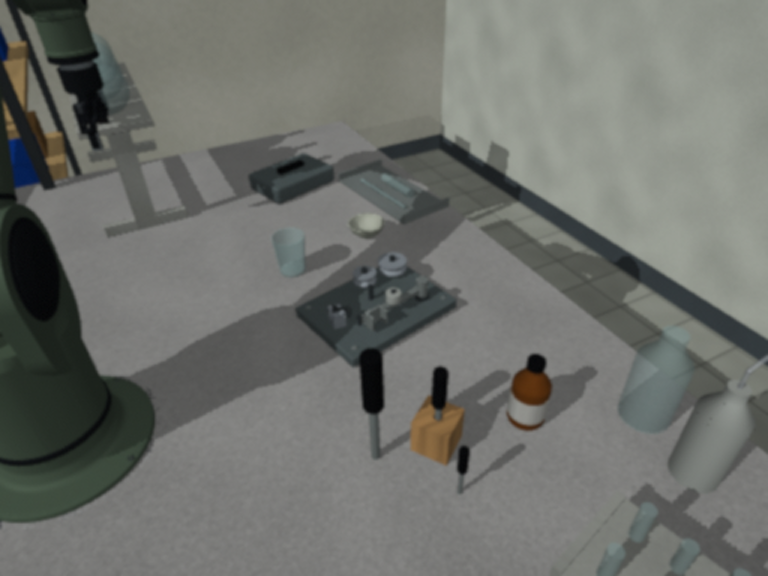

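The top picture (1.5x) shows three rod-like items: a big one free-standing at (555,400), the one in the wooden holder at (563,337) and a small one at (613,356). The one in the holder is the middle-sized one. The drive is at (350,300), with its pivot at (370,243) and the fork at about (385,318). The beaker is at (197,345), the dish at (185,222) and the bottle at (568,252). The side view agrees: rods at (372,380), (440,390) and (463,462).

Run:
```python
from h import *
f=load('top'); g=load('side')
a=cv2.resize(f['image'][135:265,180:290,::-1],None,fx=3.6,fy=3.6,interpolation=cv2.INTER_CUBIC)
b=cv2.resize(f['image'][205:283,335:425,::-1],None,fx=4.3,fy=4.3,interpolation=cv2.INTER_CUBIC)
c=np.zeros((600,800,3),np.uint8); c[:468,:396]=a; c[:335,400:787]=b[:335,:387]; 
cv2.imwrite('pics/crop1.png',c)
W=cloud(f); 
# holder top
def st(m,W):
    p=W[m]; print(len(p),p.mean(0).round(4),p.min(0).round(4),p.max(0).round(4))
w=cloud(f)
hs=np.zeros(w.shape[:2],bool); hs[205:255,340:395]=1
st(hs&(abs(w[...,2]-.066)<.004),w)
st(hs&(abs(w[...,2]-.160)<.005),w)
box=np.zeros(w.shape[:2],bool); box[235:260,345:390]=1
for lo in (.1,.2): st(box&(w[...,2]>lo),w)
# plate
pl=np.zeros(w.shape[:2],bool); pl[140:265,180:290]=1
m=(pl&(abs(w[...,2]-.030)<.006)).astype(np.uint8)
pts=w[m>0][:,:2].astype(np.float32); r=cv2.minAreaRect(pts*1000); print('plate',r, cv2.boxPoints(r))
# side handle
w2=cloud(g)
hh=np.zeros(w2.shape[:2],bool); hh[240:310,270:315]=1
st(hh&(w2[...,2]>.095)&(w2[...,2]<.165),w2)
for z in(.1,.11,.12,.13,.14,.15): st(hh&(abs(w2[...,2]-z)<.004),w2)
```

```text
508 [ 0.5116 -0.2773  0.0656] [ 0.4734 -0.3205  0.062 ] [ 0.5537 -0.2395  0.0699]
79 [ 0.5134 -0.28    0.1591] [ 0.504  -0.2894  0.1551] [ 0.5236 -0.2705  0.1648]
30 [ 0.4325 -0.2546  0.2084] [ 0.4303 -0.2661  0.1578] [ 0.4351 -0.2454  0.2171]
26 [ 0.4323 -0.2553  0.2129] [ 0.4303 -0.2661  0.2053] [ 0.4351 -0.2454  0.2171]
plate ((571.613525390625, 39.629478454589844), (260.4002990722656, 189.7582244873047), 11.99390697479248) [[424.53906  105.38075 ]
 [463.9723   -80.234985]
 [718.688    -26.121796]
 [679.25476  159.49394 ]]
316 [ 0.5093 -0.2991  0.1292] [ 0.4921 -0.3767  0.0952] [ 0.5252 -0.272   0.1616]
67 [ 0.5027 -0.3423  0.0993] [ 0.4921 -0.3764  0.0961] [ 0.5195 -0.2784  0.1038]
29 [ 0.5099 -0.2882  0.1101] [ 0.504  -0.2937  0.1063] [ 0.523  -0.2774  0.1139]
29 [ 0.5103 -0.2883  0.1199] [ 0.5032 -0.2937  0.1165] [ 0.5222 -0.2734  0.1235]
27 [ 0.5103 -0.289   0.1299] [ 0.5037 -0.2937  0.1262] [ 0.5222 -0.2808  0.134 ]
24 [ 0.51   -0.2885  0.1403] [ 0.5036 -0.2921  0.136 ] [ 0.5195 -0.2806  0.1438]
26 [ 0.5108 -0.2894  0.1503] [ 0.5033 -0.2939  0.1462] [ 0.5238 -0.2796  0.1532]
```

View pics/crop1.png

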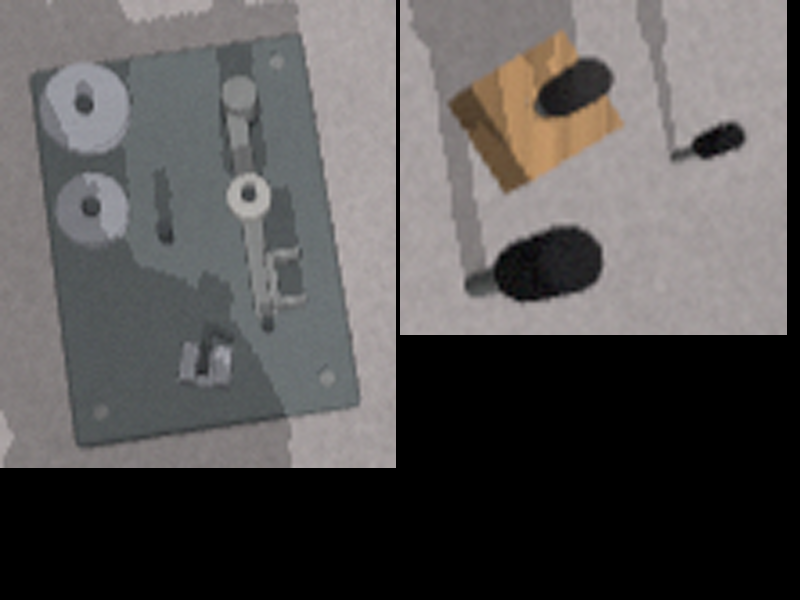

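```bash
cat >> h.py <<'E'
def tt(world):  # shift in tool mm from measured pose to world point
    s=ctrl.read_state(); return (s['tcp_rot'].T@(np.array(world)-s['tool_pos'])*1000).round(1)
DC=np.array([.5716,.0396]); YAW=np.deg2rad(12.0)
def R(a): return np.array([[np.cos(a),-np.sin(a)],[np.sin(a),np.cos(a)]])
PIV=DC+R(YAW)@[.080,-.045]
def rodpos(th,gap=0,lx=-.125): return PIV+R(YAW-th)@[lx,-.011-gap]
E
python3 - <<'E'
from h import *
f=load('top'); w=cloud(f)
def st(m):
    p=w[m]; print(len(p),p.mean(0).round(4),p.min(0).round(4),p.max(0).round(4))
b=np.zeros(w.shape[:2],bool); b[228:246,395:420]=1; st(b&(w[...,2]>.05)); st(b&(w[...,2]>.085))
b=np.zeros(w.shape[:2],bool); b[150:185,360:395]=1; st(b&(w[...,2]>.05))
print('piv',PIV); 
pf=PIV+R(YAW)@[-.125,-.006]
def cr(p): u,v=w2p(f,p); return round((u-180)*3.6),round((v-135)*3.6)
print('pivot px',cr([*PIV,.06]),'face',pf,cr([*pf,.069]))
# arm/fork top points height 0.066-0.072
b=np.zeros(w.shape[:2],bool); b[200:225,240:270]=1; st(b&(w[...,2]>.055))
for th in(0,.3,.4,.45,.48): print(th,rodpos(th).round(4))
print('app',rodpos(0,.04))
print('to via',tt([.5,.3,.30]),'dir mm', (ctrl.read_state()['tcp_rot'].T@np.array([.5135-.5,-.28-.3,0])*1000).round(1))
E
```

```text
75 [ 0.4973 -0.3658  0.0864] [ 0.4911 -0.3737  0.0555] [ 0.5053 -0.3605  0.1023]
45 [ 0.498  -0.367   0.0975] [ 0.4911 -0.3737  0.0878] [ 0.5053 -0.3609  0.1023]
602 [ 0.6585 -0.2977  0.0947] [ 0.6364 -0.3332  0.0509] [ 0.6969 -0.2737  0.1335]
piv [0.65920783 0.01221629]
pivot px (238, 96) face [ 0.53818685 -0.01964155] (275, 275)
165 [ 0.5378 -0.0162  0.0624] [ 0.5089 -0.0383  0.0551] [0.5671 0.0016 0.0722]
0 [ 0.5392 -0.0245]
0.3 [0.5337 0.0126]
0.4 [0.5344 0.0251]
0.45 [0.5352 0.0313]
0.48 [0.5358 0.035 ]
app [ 0.54754288 -0.0636582 ]
to via [-388.2 -189.7  -69. ] dir mm [-185.3 -549.8    0.6]
```

Request:
carry_out([
  [[-32,-16,-6,0,100],[-32,-16,-6,0,100],[-32,-16,-6,0,100],[-32,-16,-6,0,100],[-32,-16,-6,0,100],[-32,-16,-6,0,100],[-32,-16,-6,0,100],[-32,-16,-6,0,100],[-32,-16,-6,0,100],[-32,-16,-6,0,100],[-32,-16,-6,0,100],[-32,-16,-6,0,100],[-12,-34,0,0,100],[-12,-34,0,0,100],[-12,-34,0,0,100],[-12,-34,0,0,100],[-12,-34,0,0,100],[-12,-34,0,0,100],[-12,-34,0,0,100],[-12,-34,0,0,100]],
], grip_force=80)

```text
time_s: 2.6
tool_pos: [0.5059, 0.0098, 0.3032]
tcp_rot: [[-0.955, 0.297, -0.0], [0.297, 0.955, -0.0], [0.0, -0.0, -1.0]]
ft_force: [1.2, -0.0, 0.1]
width: 0.0519
```

```bash
python3 -c "
from h import *
s=ctrl.read_state();print(s['tool_pos'],s['tcp_rot'].round(3),s['width'],s['q'].round(2));print(tt([.5135,-.28,.25]))"
```

```text
[0.50593325 0.00984722 0.30315501] [[-0.955  0.297 -0.   ]
 [ 0.297  0.955 -0.   ]
 [ 0.    -0.    -1.   ]] 0.05190929381506763 [-0.3   0.26  0.2   1.82 -0.06  1.07  1.19]
[ -93.4 -274.5   53.2]
```

Request:
carry_out([
  [[-10,-30,3,0,100],[-10,-30,5,0,100],[-10,-30,5,0,100],[-10,-30,5,0,100],[-10,-30,5,0,100],[-10,-30,5,0,100],[-10,-30,5,0,100],[-10,-30,5,0,100],[-8,-20,5,0,100],[-5,-15,5,0,100],[0,0,4,0,100],[0,0,0,0,100],[0,0,0,0,100]],
])

```text
time_s: 4.22
tool_pos: [0.5135, -0.2784, 0.2515]
tcp_rot: [[-0.955, 0.296, 0.0], [0.296, 0.955, 0.0], [-0.0, 0.0, -1.0]]
ft_force: [-0.6, -0.2, 0.9]
width: 0.0522
```

```bash
python3 -c "
from h import *
print(tt([.5135,-.28,.101]))
f=grab('top');g=grab('side')
a=cv2.resize(f['image'][170:300,300:430,::-1],None,fx=3,fy=3);b=cv2.resize(g['image'][190:330,210:345,::-1],None,fx=3,fy=3)
c=np.zeros((420,800,3),np.uint8);c[:390,:390]=a;c[:420,395:800]=b;cv2.imwrite('pics/pre.png',c)"
```

```text
[ -0.5  -1.6 150.5]
```

View pics/pre.png

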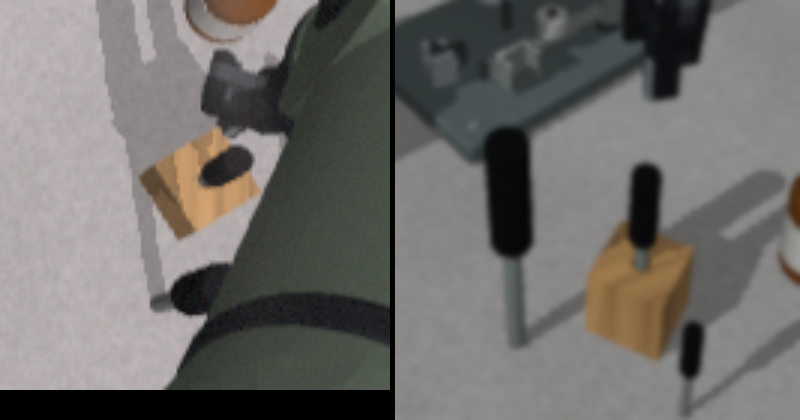

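```bash
python3 -c "
from h import *
w=cloud(load('side'));z=w[...,2]
d=np.hypot(w[...,0]-.432,w[...,1]+.255)
for a in(.03,.05,.07,.09):
    m=(d<a)&(z>.225); print(a,m.sum(),np.nanmin(z[m]) if m.sum() else None)
save(load('side'),'side1',(190,0,360,230),2.6)
p=w2p(load('side'),[.5135,-.2784,.2515]);print(p)
"
```

```text
0.03 128 0.5808887812128756
0.05 3412 0.38162645045369054
0.07 5961 0.3276046901882966
0.09 9221 0.255346325990016
(np.float64(293.4373743686793), np.float64(212.8031303025606))
```

View pics/side1.png

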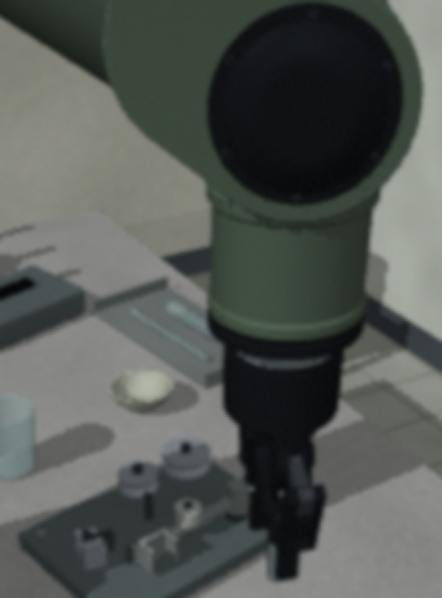

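The side view shows the gripper straight over the holder, with the wrist clear of the big rod. I'm lowering.

Request:
carry_out([
  [[0,-1.5,20,0,100],[0,0,20,0,100],[0,0,20,0,100],[0,0,20,0,100],[0,0,20,0,100],[0,0,20,0,100],[0,0,15,0,100],[0,0,15,0,100],[0,0,0,0,100],[0,0,0,0,255],[0,0,0,0,255],[0,0,0,0,255],[0,0,0,0,255],[0,0,0,0,255],[0,0,0,0,255],[0,0,0,0,255]],
], grip_force=80)

```text
time_s: 6.32
tool_pos: [0.5133, -0.2806, 0.1021]
tcp_rot: [[-0.955, 0.297, 0.001], [0.297, 0.955, -0.0], [-0.001, 0.0, -1.0]]
ft_force: [0.0, 2.1, 7.2]
width: 0.0207
```

Request:
carry_out([
  [[0,0,-8,0,255],[0,0,-10,0,255],[0,0,-10,0,255],[0,0,-10,0,255],[0,0,-10,0,255],[0,0,-10,0,255],[0,0,-12,0,255],[0,0,-15,0,255],[0,0,-15,0,255],[0,0,0,0,255],[0,0,0,0,255],[0,0,0,0,255]],
])

```text
time_s: 7.82
tool_pos: [0.5125, -0.2805, 0.2008]
tcp_rot: [[-0.955, 0.297, -0.001], [0.297, 0.955, 0.0], [0.001, 0.0, -1.0]]
ft_force: [-0.2, 0.4, -0.6]
width: 0.0206
```

```bash
python3 -c "
from h import *
f=grab('top');g=grab('side')
a=cv2.resize(f['image'][170:300,300:430,::-1],None,fx=3,fy=3);b=cv2.resize(g['image'][170:310,230:365,::-1],None,fx=3,fy=3)
c=np.zeros((420,800,3),np.uint8);c[:390,:390]=a;c[:420,395:800]=b;cv2.imwrite('pics/lift.png',c)
s=ctrl.read_state();print(s['tool_pos'],s['ft_force'],s['width'])
w=cloud(g)
print('tip cand px',w2p(g,[.5133,-.2806,.110]),w2p(g,[.5133,-.2806,.1]))"
```

```text
[ 0.51260652 -0.28054081  0.20090239] [ 0.59578045 -0.07229537 -0.53713092] 0.02030983731813004
tip cand px (np.float64(291.07953129247926), np.float64(263.3935839350668)) (np.float64(290.89961168524127), np.float64(266.5054680551053))
```

View pics/lift.png

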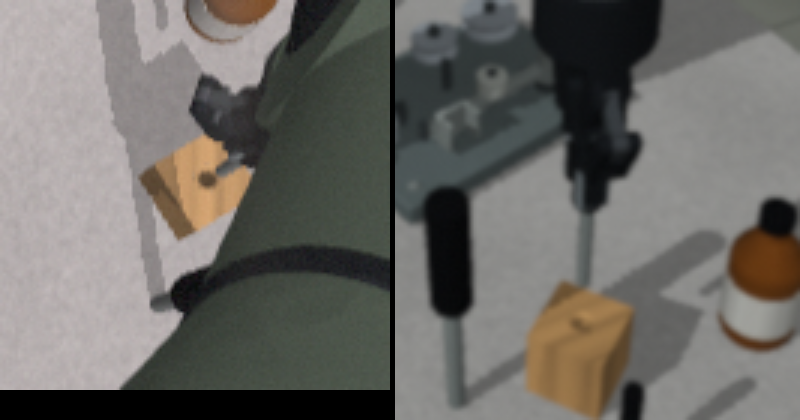

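The rod is out and upright, with its tip at about z 0.108. Next I move to the spot in front of the fork.

Request:
carry_out([
  [[2,14,0,0,255],[4,27,0,0,255],[4,27,0,0,255],[4,27,0,0,255],[4,27,0,0,255],[4,27,0,0,255],[4,27,0,0,255],[3,27,0,0,255],[2,14,0,0,255],[0,0,0,0,255],[0,0,20,0,255],[0,0,20,0,255],[0,0,15,0,255],[0,0,10,0,255],[0,0,0,0,255],[0,0,0,0,255]],
])

```text
time_s: 9.93
tool_pos: [0.5479, -0.0644, 0.1368]
tcp_rot: [[-0.955, 0.297, 0.001], [0.297, 0.955, -0.0], [-0.001, 0.0, -1.0]]
ft_force: [-0.4, -0.6, -0.9]
width: 0.0201
```

```bash
python3 -c "
from h import *
f=grab('top');g=grab('side')
a=cv2.resize(f['image'][150:265,180:310,::-1],None,fx=3,fy=3);b=cv2.resize(g['image'][150:285,190:325,::-1],None,fx=3,fy=3)
c=np.zeros((420,800,3),np.uint8);c[:345,:390]=a;c[:405,395:800]=b;cv2.imwrite('pics/app.png',c)
s=ctrl.read_state();print(s['tool_pos'],s['ft_force'],s['width'])
t=s['tool_pos'];print('tip px side',w2p(g,[t[0],t[1],t[2]-.092]))
Ri=s['tcp_rot'].T
for th in(0,.1,.2,.3,.4,.45,.48): print(th,tt([*rodpos(th),t[2]]))
"
```

```text
[ 0.54797822 -0.06424179  0.13686493] [ 0.23522719 -0.24141729 -0.72712336] 0.02038312988709137
tip px side (np.float64(258.76646959327536), np.float64(221.10435117553328))
0 [20.2 35.3 -0. ]
0.1 [26.7 46.  -0. ]
0.2 [32.2 57.3 -0. ]
0.3 [36.4 69.1 -0. ]
0.4 [39.5 81.3 -0. ]
0.45 [40.6 87.4 -0. ]
0.48 [41.1 91.2 -0. ]
```

View pics/app.png

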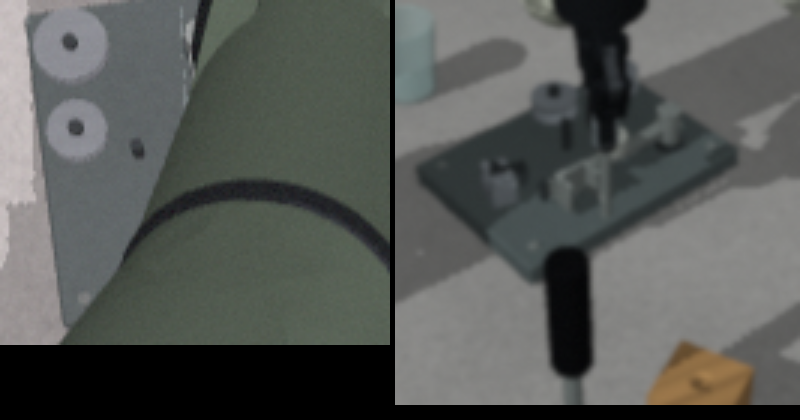

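Request:
carry_out([
  [[4,7,0,0,255],[4,7,0,0,255],[4,7,0,0,255],[3,5,0,0,255],[0,0,0,0,255],[0,0,0,0,255]],
])

```text
time_s: 10.78
tool_pos: [0.5411, -0.0351, 0.1363]
tcp_rot: [[-0.955, 0.297, 0.0], [0.297, 0.955, -0.0], [-0.0, -0.0, -1.0]]
ft_force: [0.4, -0.7, -0.7]
width: 0.0203
```

```bash
python3 -c "
from h import *
g=grab('side')
save(g,'fork',(230,180,310,240),8)
s=ctrl.read_state();t=s['tool_pos'];print(t,s['ft_force'],s['width'])
print(tt([*rodpos(0),t[2]]))
"
```

```text
[ 0.54113121 -0.035237    0.13631942] [ 0.00563892 -1.29159407 -1.50917792] 0.0201647142238585
[ 5.   9.7 -0. ]
```

View pics/fork.png

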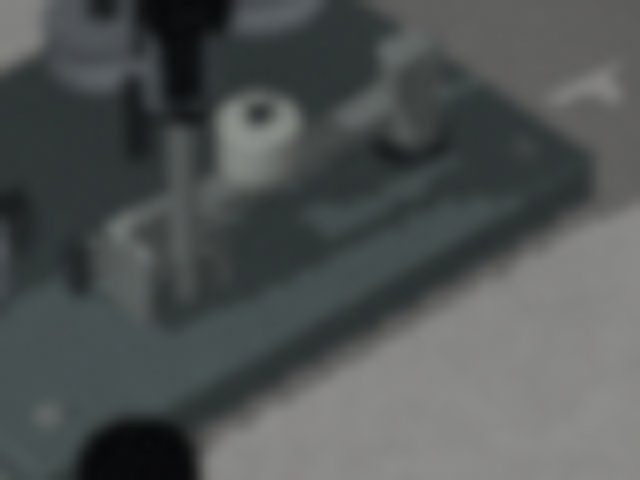

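The rod stands between the two cheeks (left one at (130,260), rod at (182,210)). I now push along the arc.

Request:
carry_out([
  [[2.5,5,0,0,255],[2.5,5,0,0,255],[3.2,5.3,0,0,255],[3.3,5.4,0,0,255],[2.8,5.6,0,0,255],[2.7,5.7,0,0,255],[2.1,5.9,0,0,255],[2.1,5.9,0,0,255],[1.6,6.1,0,0,255],[1.5,6.1,0,0,255],[1.1,6.1,0,0,255],[0,0,0,0,255],[0,0,0,0,255],[0,0,0,0,255]],
], grip_force=100)

```text
time_s: 12.58
tool_pos: [0.5352, 0.0316, 0.1363]
tcp_rot: [[-0.955, 0.298, -0.0], [0.298, 0.955, -0.0], [0.0, -0.0, -1.0]]
ft_force: [1.3, -4.2, 0.5]
width: 0.0199
```

```bash
python3 -c "
from h import *
g=grab('side')
save(g,'push',(220,170,310,240),8)
s=ctrl.read_state();t=s['tool_pos'];print(t,s['ft_force'],s['wrist_torque'],s['width'])
for th in(.45,.5): print(tt([*rodpos(th),t[2]]))
for th in(.3,.4,.45,.5):
  P=PIV+R(YAW-th)@[-.125,-.006]; u,v=w2p(g,[*P,.069]); print(th,((u-220)*8).round(),((v-170)*8).round())
"
```

```text
[0.53521166 0.03163476 0.13629532] [ 1.6272765  -4.59752749  0.24441188] [-1.3154691  -0.30373209 -0.05273743] 0.0197443114674984
[-0.1 -0.3  0. ]
[ 0.7  5.9 -0. ]
0.3 166.0 233.0
0.4 154.0 213.0
0.45 149.0 203.0
0.5 145.0 192.0
```

View pics/push.png

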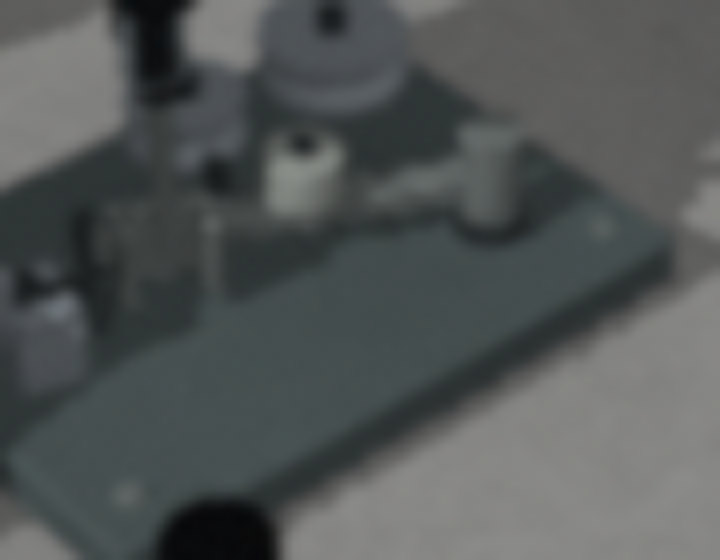

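Fork and rod are pushed well back: the face's top edge is near (155,205), which fits about 0.43 rad, and the force is 4.9 N (spring). I'll go a little further towards the stop.

Request:
carry_out([
  [[0.3,1.5,0,0,255],[0.3,1.5,0,0,255],[0,1,0,0,255],[0,0,0,0,255],[0,0,0,0,255],[0,0,0,0,255],[0,0,0,0,255]],
])

```text
time_s: 13.5
tool_pos: [0.5359, 0.0359, 0.1363]
tcp_rot: [[-0.955, 0.297, -0.0], [0.297, 0.955, -0.0], [0.0, -0.0, -1.0]]
ft_force: [1.1, -4.9, 0.6]
width: 0.02
```

```bash
python3 -c "
from h import *
g=grab('side')
s=ctrl.read_state();t=s['tool_pos'];print(t,s['ft_force'],s['wrist_torque'],s['width'])
print(tt([*rodpos(.5),t[2]]))
# arm angle from depth: points at height .04-.075 near the arm, fit by rotating into arm frame
w=cloud(g).reshape(-1,3); w=w[np.isfinite(w).all(1)]
w=w[(w[:,2]>.042)&(w[:,2]<.074)]
for th in(.36,.4,.44,.48,.5,.52):
  l=(w[:,:2]-PIV)@R(YAW-th); m=(l[:,0]<-.03)&(l[:,0]>-.135)&(abs(l[:,1])<.03)&~((l[:,0]<-.05)&(l[:,0]>-.085))
  # cheek/arm points: -y face of the bar
  q=l[m]; b=q[(q[:,0]>-.05)]; e=q[(q[:,0]<-.09)&(q[:,0]>-.112)]
  print(th,len(b),np.median(b[:,1])if len(b) else 0,len(e),np.median(e[:,1]) if len(e) else 0)
save(g,'push2',(220,170,310,240),8)
"
```

```text
[0.5359047  0.03586717 0.1362918 ] [ 1.05705996 -4.08936626 -0.56530558] [-1.40726032 -0.37040899 -0.01983485] 0.019714860090901586
[ 0.1  1.7 -0. ]
0.36 37 0.0023318214348303718 63 0.007845551731202221
0.4 38 0.000658005567587564 67 0.004170943286181556
0.44 38 -0.0010373001960032042 67 0.00034097623464705227
0.48 39 -0.0024644380308302505 69 -0.0036632725653449926
0.5 39 -0.00326222936806088 70 -0.005561942770618842
0.52 39 -0.004058715857040094 70 -0.007579474483825284
```

View pics/push2.png

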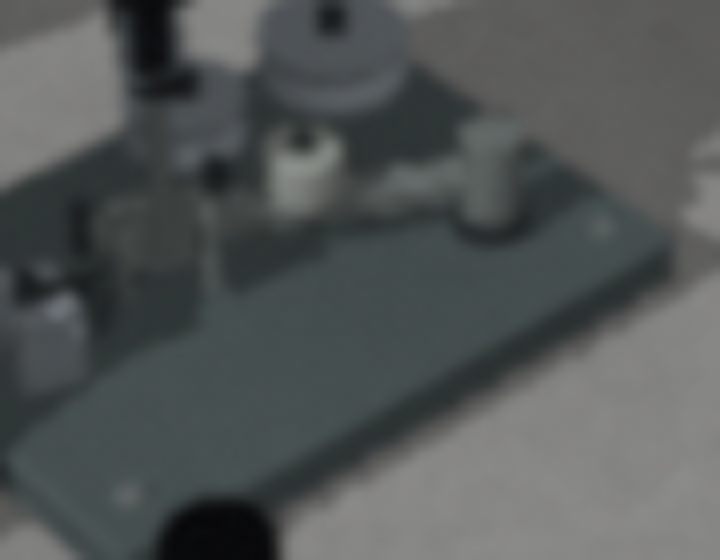

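```bash
python3 -c "
from h import *
s=ctrl.read_state();print(s['tool_pos'],s['ft_force'],np.abs(s['qvel']).max(),s['width'],s['time_s']);print(ctrl.sign_off())"
```

```text
[0.5359047  0.03586717 0.1362918 ] [ 1.05705996 -4.08936626 -0.56530558] 0.0017846126862616216 0.019714860090901586 13.55
the job is handed in; nothing more can be done
None
```

I pulled the middle-sized push rod out of its holder and used its shaft between the fork's cheeks to push the tensioner arm back past the click. I handed the job in at 13.55 s, still gripping the rod and pressing the arm. The sign-off gave no verdict.

- **Arm angle:** from the rod's position I put it at about 0.48 rad. A rough depth fit gave 0.46–0.50 rad and the picture looked right. There was no clear rise in force, so I think the arm is just short of its stop.
- **Push and grip:** the last reading was about 4.2 N, 4–5 N over the hold, which fits the spring's 4.5 N at the stop. Grip force was set to 100 N, jaw opening was 20 mm on the 22 mm handle, and the robot was still.
- **Clearances:** the handle centre is at about 0.16 m. The fingertips are at 0.136 m, well above the arm, and the rod is about 0.3 m from the holder.
- **Bystanders:** I did not measure the beaker, bottle and dish again at the end. The arm's path stayed clear of them, and no reading showed a contact.

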